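# Mixed-up lids back on their own pans

## Task

The lids of the three stainless food pans (round, square and oblong) got mixed up and none of them closes: put every lid back on the pan of its own shape, so that each drops fully home with its flange flat on the rim. Lay a lid aside on the free table when you need to, set lids down rather than dropping them, leave the pans standing where they are and do not disturb the timer or the tape roll.

Things in the scene. Friction and masses are not known exactly. Their poses are not given: they have to be found in the camera images.
- round_lid: Round steel lid, flange 124 mm across, plug 104 mm, 160 g. Origin: centre of the plug's underside, z up; plug z 0 to 14 (lowest 6 mm 2 mm smaller all round), flange to 18, panel to 21. Black round knob, 32 mm across, z 36 to 56. Starts on the oblong pan. Home: origin 86 above the pan's origin, 3 mm play a side; on a wrong pan it rides at 100. 
- square_lid: Square steel lid, flange 110 x 110 mm, plug 90 x 90, 160 g. Origin: centre of the plug's underside, z up; plug z 0 to 14 (lowest 6 mm 2 mm smaller all round), flange to 18, panel to 21. Black bar handle 64 mm long (along x), 16 wide (y), z 38 to 54. Fits in any quarter turn. Starts on the round pan. Home: origin 86 above the pan's origin, 3 mm play a side; on a wrong pan it rides at 100. 
- oblong_lid: Oblong steel lid, flange 170 (x) by 84 (y) mm, plug 150 x 64, 190 g. Origin: centre of the plug's underside, z up; plug z 0 to 14 (lowest 6 mm 2 mm smaller all round), flange to 18, panel to 21. Black bar handle 64 mm long (along x), 16 wide (y), z 38 to 54. Fits either way round. Starts on the square pan. Home: origin 86 above the pan's origin, 3 mm play a side; on a wrong pan it rides at 100. 
- round_pan: Round stainless pan, opening 110 mm across, 126 mm over the rim. Loose, 0.7 to 1 kg, empty. 100 mm high, rolled rim 8 mm wide; origin: centre of its underside, z up. 
- square_pan: Square stainless pan, opening 96 x 96 mm, 112 x 112 mm over the rim, sides along x and y. Loose, 0.7 to 1 kg, empty. 100 mm high, rolled rim 8 mm wide; origin: centre of its underside, z up. 
- oblong_pan: Oblong stainless pan, opening 156 (x) by 70 (y) mm, 172 x 86 mm over the rim. Loose, 0.7 to 1 kg, empty. 100 mm high, rolled rim 8 mm wide; origin: centre of its underside, z up. 
- timer: Bystander: white kitchen timer with red knob, 62 x 62 x 51 mm, at the robot's side of the table, to the right; origin: centre of its underside. At every start the table in front of the pans, between timer and tape roll (x 0.37 to 0.50, y -0.10 to 0.10), is free.
- tape_roll: Bystander: roll of tan packing tape lying flat, 96 mm across, 25 mm high, at the robot's side of the table, to the left; origin: centre of its underside.
There are look-alikes about, which are no part of the job. Leave any blue look-alike of the round_lid alone.

How it is judged:
At the end, for the whole second after the job is handed in: Each lid at rest on the pan of its shape: origin 82-89 mm above the pan's (86 is home), within 8 mm of its centre, tilt under 0.06 rad, oblong lid within 0.12 rad of its pan's long axis; pans at rest, upright within 0.05 rad, within 40 mm of where they stood (z of round_lid in the frame of round_pan between 0.082 and 0.089 m and horizontal distance between round_lid and round_pan below 0.008 m and angle between each of round_lid, square_lid, oblong_lid's own z axis and vertical below 0.06 rad and linear speed of each of round_lid, round_pan, square_lid, square_pan, oblong_lid, oblong_pan below 0.02 m/s and angle between each of round_pan, square_pan, oblong_pan's own z axis and vertical below 0.05 rad and distance of each of round_pan, square_pan, oblong_pan from where it was at the start of the episode below 0.04 m and z of square_lid in the frame of square_pan between 0.082 and 0.089 m and horizontal distance between square_lid and square_pan below 0.008 m and z of oblong_lid in the frame of oblong_pan between 0.082 and 0.089 m and horizontal distance between oblong_lid and oblong_pan below 0.008 m and angle between the x axis of oblong_lid and the x axis of oblong_pan, either way round below 0.12 rad); the robot touches nothing.
It fails at once if the timer or the tape roll is moved more than 25 mm (distance of any of timer, tape_roll from where it was at the start of the episode above 0.025 m).
It fails at once if a lid is dropped or thrown: faster than 0.7 m/s (a fall of 25 mm) while no finger touches it ((linear speed of round_lid above 0.7 m/s and contact force between the fingers and round_lid below 0.05 N) or (linear speed of square_lid above 0.7 m/s and contact force between the fingers and square_lid below 0.05 N) or (linear speed of oblong_lid above 0.7 m/s and contact force between the fingers and oblong_lid below 0.05 N)).
It fails at once if a pan is tipped by more than 0.3 rad (angle between any of round_pan, square_pan, oblong_pan's own z axis and vertical above 0.3 rad).
It also fails if it takes over 120 s, if anything falls off the work surface, if the arm or the gripper's body presses on something with over 40 N, if the wrist force passes 120 N, or if a joint passes its speed limit or range.

## Robot

A 6-joint arm with a two-finger parallel gripper is mounted at the origin on a cart in front of the work surface, level with it; the furniture and walls round the work are solid. World frame = base frame: x ahead of the robot, y to its left, z up, the work surface at z = 0. Lengths are in m, angles in rad, forces in N, time in s.
With the tool pointing down it reaches from about 0.375 to 0.9 m from the base axis. Payload 3.1 kg.
Tool frame: the origin (TCP) lies midway between the tips of the shut fingers; the grasp point (between the pads) lies 19 mm behind it (manip.grip_depth is the distance from the TCP to the grasp point, in m); z points along the fingers, y is the line along which they close (so a half turn about z gives the same grasp; the last joint's range is limited). The gripper opens to 85 mm and grips with 20 to 120 N. Pads are 22 mm wide; open, the fingers measure 114 mm over their backs; the gripper's body (76 mm by 85 mm) begins 54 mm behind the grasp point. The pads swing forward as they close: fully open they stand 13 mm farther back than shut.
Start: joints at [1.171, 0.527, 1.433, -0, 1.181, -0.178], TCP at [0.137, 0.61, 0.231] pointing down, gripper open.
Joint ranges: [-3.08, 3.08], [-0.75, 2.2], [0.22, 2.44], [-1.43, 4.57], [0, 2.65], [-2.85, 2.85]. Speed limits (rad/s): [2.79, 2.79, 3.14, 3.14, 3.14, 3.14].

## Interface

Orientations are given as a unit quaternion [x, y, z, w].
In Python, from station import telemetry, snapshot, manip gives the robot as it stands. The module is installed in compiled form; this text tells all that it offers.
- The arm moves only by the shell command python3 -m crank 'ROWS' [OPENING] [FORCE]. ROWS is text: rows parted by semicolons, each of 6 numbers parted by spaces: the shift along the tool's x, y, z as a fraction of full scale, then the turn, a rotation vector about the tool's x, y, z as a fraction of full scale. A call has exactly 5 rows; each row shifts and turns the commanded pose from where the row before left it, along the tool's axes as they then stand; what a row does not reach is not made up. Full scale, the value 1, is 4 cm for a shift and 90 degrees for a turn. A row lasts 1/10 s, in which the tool goes at most 50 mm and 8.59 degrees, less where a joint would pass 70% of its speed; a pose out of reach is approached as far as the arm can. A call with a number of a shift or a turn outside -1 to 1 is refused whole. A call with a gripper value outside its range is refused whole. OPENING is the opening, from -1 (shut) to 1 (fully open), set as the call begins (- or left out, the last holds). The fingers move at their own pace and stop on an object; FORCE is the grip in N (left out, the last holds). Time passes only in rows, so rows that do not move let the fingers close, or fill a call up. It gives the time, the measured TCP pose, the force, the opening and the grip force at its end, in the units of the state.
- telemetry.sense(): the state, without advancing time (a new reading comes with each control period).
- snapshot(name): name is "side" or "top"; returns a dict with "image" (384x512x3 uint8, red, green, blue), "depth" (384x512 float32, m along the optical axis (not along the pixel's ray), 0 where there is no reading), "camera_matrix" (3x3 intrinsics, pixels), "k1" (the pictures are not rectified: a ray, as slopes to the right and down, at radius r is drawn at 1 + k1 r^2 times it, then the intrinsics apply), "rvec" (rotation vector, rad) and "tvec" (3), from world to camera coordinates, as OpenCV has them. Camera axes: x right, y down, z forward; pixel columns grow to the right and rows downward; lengths in m; the calibration is good to about 2 mm. A picture is of the moment at which its call begins.
- manip.sign_off(): hands the job in; it is judged then, once.
The state is a dict: "t": time; "q": joint angles; "qd": joint speeds; "tau": joint torques, N m; "tcp_pos": TCP position; "tool_rot": TCP orientation; "force": force on the tool from outside, world axes, zero at the start; "ft_torque": the same for the moment, N m; "finger_gap": opening from 0.0 (shut) to 1.0 (fully open); "gripper_force": force on a finger pad.
Only numpy, scipy, OpenCV 4.12 (cv2) and the standard library are available. Lean on these libraries where they do the work, as an engineer would, in place of code of your own. Each camera call takes 0.05 s, during which the arm holds its last target. There are 200 camera calls.

## Working session

There is one attempt and no reset: what is moved stays moved. The work goes in short steps, Python scripts to look and compute and a shell command to move; the robot and the scene stay as the last step left them, time stands still between calls to the robot, and variables do not carry over. Pictures are saved under pics/ and viewed, at most 14 in all, crops included, and the job is handed in when it is done.

```bash
mkdir -p pics
cat > h.py <<'E'
import numpy as np, cv2
from station import telemetry, snapshot, manip
from scipy.spatial.transform import Rotation as R
def snap(name, fn=None):
    s=snapshot(name)
    if fn: cv2.imwrite('pics/'+fn, s['image'][:,:,::-1])
    return s
def cloud(s):
    K=np.array(s['camera_matrix']); k1=s['k1']; d=s['depth']
    v,u=np.mgrid[0:d.shape[0],0:d.shape[1]]
    x=(u-K[0,2])/K[0,0]; y=(v-K[1,2])/K[1,1]
    a,b=x.copy(),y.copy()
    for _ in range(10):
        f=1+k1*(a*a+b*b); a,b=x/f,y/f
    P=np.stack([a*d,b*d,d],-1)
    M=cv2.Rodrigues(np.array(s['rvec'],float))[0]
    W=(P-np.array(s['tvec']).ravel())@M
    W[d<=0]=np.nan
    return W
E
python3 - <<'E'
from h import *
for n in('top','side'):
    s=snap(n,n+'0.png'); W=cloud(s); np.savez(n+'0.npz',W=W,im=s['image']); 
    M=cv2.Rodrigues(np.array(s['rvec'],float))[0]; print(n,-M.T@np.array(s['tvec']).ravel(),s['k1'])
t=telemetry.sense(); print(t['tcp_pos'],t['tool_rot'],t['force'],t['finger_gap'])
E
```

```text
top [ 0.34389359 -0.01834527  1.30229174] -0.003944560848777197
side [ 0.12078894 -0.76922143  0.73317812] -0.07994645578795044
[0.13722851 0.60908632 0.23042284] [ 1.10689078e-01  9.93854592e-01 -9.49512492e-04 -2.76685704e-04] [-0.27728736 -0.1449044   0.0419503 ] 0.9977502859171027
```

View pics/top0.png

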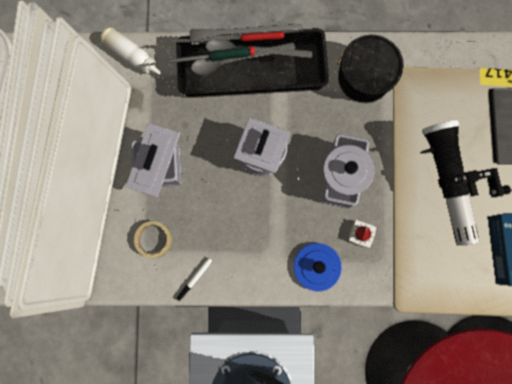

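View pics/side0.png

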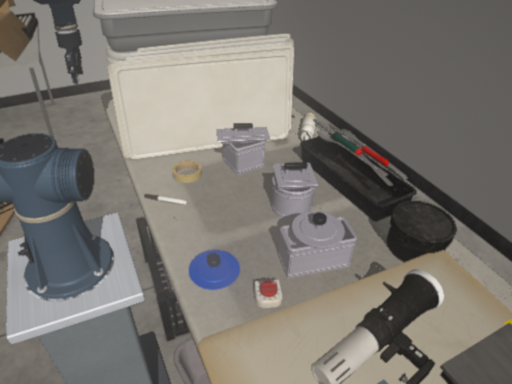

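The top view shows the square pan with the oblong lid at (155,158), the round pan with the square lid at (262,147) and the oblong pan with the round lid at (348,168). The tape roll is at (152,238), the timer at (362,234) and the blue lid at (318,266).

```bash
cat >> h.py <<'E'
def rect(P):
    (c,wh,a)=cv2.minAreaRect(np.ascontiguousarray(P[:,:2]*1000,dtype=np.float32))
    if wh[0]<wh[1]: wh=wh[::-1]; a+=90
    return np.round(c,1),np.round(wh,1),round((a+90)%180-90,1),len(P)
def band(W,box,zl,zh):
    r0,r1,c0,c1=box; P=W[r0:r1,c0:c1].reshape(-1,3); P=P[~np.isnan(P[:,0])]
    return P[(P[:,2]>zl)&(P[:,2]<zh)]
E
python3 - <<'E'
from h import *
W=np.load('top0.npz')['W']
B={'obl':(115,205,120,192),'sq':(110,185,225,305),'rnd':(125,215,310,388)}
for n,b in B.items():
    P=band(W,b,.02,.3); print(n,np.histogram(P[:,2],bins=np.arange(.02,.18,.008)))
    for zl,zh in((.145,.17),(.108,.127),(.09,.106)):
        Q=band(W,b,zl,zh); 
        if len(Q)>5: print(zl,rect(Q),Q.mean(0).round(4))
for n,b in {'timer':(215,252,342,384),'tape':(215,262,128,178),'blue':(235,298,286,348)}.items():
    Q=band(W,b,.012,.2); print(n,rect(Q),Q[:,2].max())
print(np.nanmedian(W[200:260,200:280,2]))
for r in(15,40,60,130,160): print(W[r,60:130:12].round(2).tolist())
E
```

```text
obl (array([  32,   38,   26,   26,   31,   30,   15,   19,   13,  191,   46,
        497, 1560,   38,    1,   32,  156,    7,    0]), array([0.02 , 0.028, 0.036, 0.044, 0.052, 0.06 , 0.068, 0.076, 0.084,
       0.092, 0.1  , 0.108, 0.116, 0.124, 0.132, 0.14 , 0.148, 0.156,
       0.164, 0.172]))
0.145 (array([584.4, 244.6]), array([64. , 17.5]), -18.2, 181) [0.5836 0.244  0.1519]
0.108 (array([585. , 244.9]), array([171.1,  85.1]), -17.6, 2093) [0.5827 0.2438 0.118 ]
0.09 (array([585. , 246.4]), array([131.6,  90.6]), 78.2, 242) [0.5876 0.2421 0.0977]
sq (array([  20,   19,   14,   19,   13,    9,    3,    2,    4,  131,   29,
        494, 1236,   20,    1,   15,  158,    4,    0]), array([0.02 , 0.028, 0.036, 0.044, 0.052, 0.06 , 0.068, 0.076, 0.084,
       0.092, 0.1  , 0.108, 0.116, 0.124, 0.132, 0.14 , 0.148, 0.156,
       0.164, 0.172]))
0.145 (array([621.2, -24.5]), array([62.5, 15.9]), -19.8, 169) [ 0.6203 -0.0243  0.152 ]
0.108 (array([621.5, -24.3]), array([111.5, 110.3]), -20.1, 1749) [ 0.6198 -0.0244  0.1177]
0.09 (array([618.8, -26.2]), array([116.7, 114.9]), -68.2, 164)
[... 777 characters left out ...]
ay([ 321.8, -168.9]), array([121.9, 121.9]), -63.9, 1759) 0.061161227825130796
-0.0014639819991058083
[[1.41, 0.87, -0.74], [1.41, 0.81, -0.74], [1.41, 0.76, -0.74], [1.41, 0.71, -0.75], [1.41, 0.65, -0.74], [1.41, 0.6, -0.74]]
[[0.81, 0.41, 0.3], [0.81, 0.38, 0.31], [0.82, 0.37, 0.29], [0.95, 0.44, -0.0], [0.93, 0.39, 0.05], [0.93, 0.36, 0.05]]
[[0.77, 0.41, 0.29], [0.76, 0.38, 0.31], [0.78, 0.37, 0.27], [0.8, 0.36, 0.21], [0.89, 0.4, 0.0], [0.89, 0.37, 0.0]]
[[0.61, 0.4, 0.3], [0.62, 0.39, 0.25], [0.64, 0.39, 0.2], [0.65, 0.38, 0.15], [0.67, 0.37, 0.09], [0.69, 0.36, 0.01]]
[[0.55, 0.41, 0.27], [0.56, 0.4, 0.23], [0.57, 0.39, 0.17], [0.58, 0.39, 0.11], [0.6, 0.38, 0.05], [0.61, 0.36, 0.0]]
```

```bash
cat >> h.py <<'E'
def go(x,y,z,phi=None):
    """print turn (units) then shift in tool axes after turn (units)"""
    t=telemetry.sense(); p=np.array(t['tcp_pos']); r=R.from_quat(t['tool_rot']); M=r.as_matrix()
    cur=np.degrees(np.arctan2(M[1,1],M[0,1])); turn=0
    if phi is not None:
        d=(phi-cur+90)%180-90; turn=-d/90; M=(r*R.from_rotvec([0,0,np.radians(-d)])).as_matrix()
    u=M.T@(np.array([x,y,z])-p)/.04
    print('t',round(t['t'],2),'p',p.round(4),'phi',cur.round(1),'tilt',(R.from_matrix(M).as_matrix()[:,2]).round(3),'turn',round(turn,3),'shift',u.round(3),'F',np.round(t['force'],1),'gap',round(t['finger_gap'],3),'gf',np.round(t['gripper_force'],1))
E
python3 - <<'E'
from h import *
W=np.load('side0.npz')['W'];P=W[20:160,100:300].reshape(-1,3);P=P[P[:,0]<1.1]
Q=P[P[:,2]>.1]
for a in np.arange(0,1,.1):
    q=Q[(Q[:,0]>a)&(Q[:,0]<a+.1)]
    if len(q): print(round(a,1),q.min(0).round(2),q.max(0).round(2),len(q))
go(.137,.61,.5); go(.35,.4,.5); go(.585,.245,.3,72)
W=np.load('top0.npz')['W'];q=W[:,:135].reshape(-1,3);q=q[(q[:,2]>.2)];print(q.min(0),q.max(0))
E
```

```text
0.2 [0.22 0.42 0.1 ] [0.3  0.79 0.42] 2493
0.3 [0.3 0.4 0.1] [0.4  0.63 0.42] 3484
0.4 [0.4  0.22 0.1 ] [0.5  0.6  0.41] 3256
0.5 [0.5  0.18 0.1 ] [0.6  0.59 0.41] 3614
0.6 [0.6  0.18 0.1 ] [0.7  0.57 0.4 ] 3123
0.7 [0.7  0.34 0.1 ] [0.8  0.56 0.4 ] 2620
0.8 [0.8  0.34 0.1 ] [0.89 0.56 0.39] 872
t 0.1 p [0.1372 0.6091 0.2304] phi 77.3 tilt [-0.001 -0.002 -1.   ] turn 0 shift [ 0.013  0.008 -6.739] F [-0.3 -0.1  0. ] gap 0.998 gf 0.0
t 0.1 p [0.1372 0.6091 0.2304] phi 77.3 tilt [-0.001 -0.002 -1.   ] turn 0 shift [-6.337 -3.942 -6.734] F [-0.3 -0.1  0. ] gap 0.998 gf 0.0
t 0.1 p [0.1372 0.6091 0.2304] phi 77.3 tilt [-0.001 -0.002 -1.   ] turn 0.059 shift [-13.459  -5.201  -1.731] F [-0.3 -0.1  0. ] gap 0.998 gf 0.0
[0.22378907 0.35511484 0.20006156] [0.88553605 0.56407502 0.35244564]
```

```bash
A='0 0 -0.68 0 0 0'
python3 -m crank '0 0 -0.68 0 0 0;0 0 -0.68 0 0 0;0 0 -0.68 0 0 0;0 0 -0.68 0 0 0;0 0 -0.68 0 0 0' 0.2
python3 -m crank '0 0 -0.68 0 0 0;0 0 -0.68 0 0 0;0 0 -0.68 0 0 0;0 0 -0.68 0 0 0;0 0 -0.68 0 0 0'
python3 -m crank '-0.29 -0.57 0 0 0 0;-0.29 -0.57 0 0 0 0;-0.29 -0.57 0 0 0 0;-0.29 -0.57 0 0 0 0;-0.29 -0.57 0 0 0 0'
python3 -m crank '-0.29 -0.57 0 0 0 0;-0.29 -0.57 0 0 0 0;-0.29 -0.57 0 0 0 0;-0.29 -0.57 0 0 0 0;-0.29 -0.57 0 0 0 0'
python3 -c "from h import *
go(.4,0,.5); go(.559,-.237,.25,78)"
```

```text
t: 0.6
tcp_pos: [0.1373, 0.6093, 0.3678]
tool_rot: [0.111, 0.994, -0.001, -0.0]
force: [0.1, 0.1, -0.7]
finger_gap: 0.6
gripper_force: 0.0
t: 1.1
tcp_pos: [0.1373, 0.6093, 0.5038]
tool_rot: [0.111, 0.994, -0.001, -0.0]
force: [0.3, 0.6, 0.0]
finger_gap: 0.603
gripper_force: 0.0
t: 1.6
tcp_pos: [0.1689, 0.4844, 0.5027]
tool_rot: [0.111, 0.994, -0.001, -0.0]
force: [1.1, -0.8, 0.7]
finger_gap: 0.596
gripper_force: 0.0
t: 2.1
tcp_pos: [0.2003, 0.3605, 0.5028]
tool_rot: [0.111, 0.994, -0.0, -0.0]
force: [0.3, 0.1, -0.2]
finger_gap: 0.603
gripper_force: 0.0
t 2.1 p [0.2003 0.3605 0.5028] phi 77.3 tilt [-0.001 -0.001 -1.   ] turn 0 shift [-6.851 -7.695  0.075] F [ 0.3  0.1 -0.2] gap 0.603 gf 0.0
t 2.1 p [0.2003 0.3605 0.5028] phi 77.3 tilt [-0.001 -0.001 -1.   ] turn -0.008 shift [-11.879 -12.741   6.327] F [ 0.3  0.1 -0.2] gap 0.603 gf 0.0
```

```bash
python3 -m crank '-0.595 -0.635 0.3 0 0 0;-0.595 -0.635 0.3 0 0 0;-0.595 -0.635 0.3 0 0 0;-0.595 -0.635 0.3 0 0 0;-0.595 -0.635 0.3 0 0 0' 0.4 >/dev/null
python3 -m crank '-0.595 -0.635 0.3 0 0 0;-0.595 -0.635 0.3 0 0 0;-0.595 -0.635 0.3 0 0 0;-0.595 -0.635 0.3 0 0 0;-0.595 -0.635 0.3 0 0 0' >/dev/null
python3 -m crank '-0.595 -0.635 0.3 0 0 0;-0.595 -0.635 0.3 0 0 0;-0.595 -0.635 0.3 0 0 0;-0.595 -0.635 0.3 0 0 0;-0.595 -0.635 0.3 0 0 0' >/dev/null
python3 -m crank '-0.595 -0.635 0.3 0 0 0;-0.595 -0.635 0.3 0 0 0;-0.595 -0.635 0.3 0 0 0;-0.595 -0.635 0.3 0 0 0;-0.595 -0.635 0.3 0 0 0'
python3 -c "from h import *
go(.559,-.237,.129)"
```

```text
t: 4.1
tcp_pos: [0.5533, -0.2396, 0.2622]
tool_rot: [0.111, 0.994, 0.0, -0.001]
force: [0.2, 0.5, 0.3]
finger_gap: 0.701
gripper_force: 0.0
t 4.1 p [ 0.5533 -0.2396  0.2622] phi 77.3 tilt [-0.001  0.001 -1.   ] turn 0 shift [-0.128  0.094  3.329] F [0.2 0.5 0.3] gap 0.701 gf 0.0
```

```bash
python3 -m crank '-0.13 0.095 0.4 0 0 0;0 0 0.5 0 0 0;0 0 0.5 0 0 0;0 0 0.4 0 0 0;0 0 0.4 0 0 0' 
python3 -m crank '0 0 0.35 0 0 0;0 0 0.3 0 0 0;0 0 0.28 0 0 0;0 0 0.2 0 0 0;0 0 0 0 0 0' 
python3 -c "from h import *
go(.559,-.237,.129)"
python3 -m crank '0 0 0 0 0 0;0 0 0 0 0 0;0 0 0 0 0 0;0 0 0 0 0 0;0 0 0 0 0 0' -1 40
python3 -m crank '0 0 -0.2 0 0 0;0 0 -0.3 0 0 0;0 0 -0.4 0 0 0;0 0 -0.4 0 0 0;0 0 -0.4 0 0 0'
python3 -c "from h import *
go(.435,0,.2)
snap('side','side1.png');snap('top','top1.png')"
```

```text
t: 4.6
tcp_pos: [0.5585, -0.2357, 0.1739]
tool_rot: [0.111, 0.994, 0.0, -0.001]
force: [-0.7, 1.0, 0.2]
finger_gap: 0.696
gripper_force: 0.0
t: 5.1
tcp_pos: [0.5583, -0.2356, 0.1289]
tool_rot: [0.111, 0.994, 0.001, -0.001]
force: [-0.0, 0.6, 0.0]
finger_gap: 0.704
gripper_force: 0.0
t 5.1 p [ 0.5583 -0.2356  0.1289] phi 77.3 tilt [-0.002  0.001 -1.   ] turn 0 shift [-0.024 -0.031 -0.002] F [-0.   0.6  0. ] gap 0.704 gf 0.0
t: 5.6
tcp_pos: [0.5596, -0.2365, 0.1311]
tool_rot: [0.111, 0.994, -0.001, 0.001]
force: [-0.2, -1.3, 4.1]
finger_gap: 0.351
gripper_force: 39.8
t: 6.1
tcp_pos: [0.5586, -0.2355, 0.199]
tool_rot: [0.111, 0.994, 0.0, -0.0]
force: [0.5, -0.5, -2.0]
finger_gap: 0.353
gripper_force: 39.8
t 6.1 p [ 0.5586 -0.2355  0.199 ] phi 77.3 tilt [-0.001  0.001 -1.   ] turn 0 shift [ 4.31   5.064 -0.018] F [ 0.5 -0.5 -2. ] gap 0.353 gf 39.8
```

View pics/side1.png

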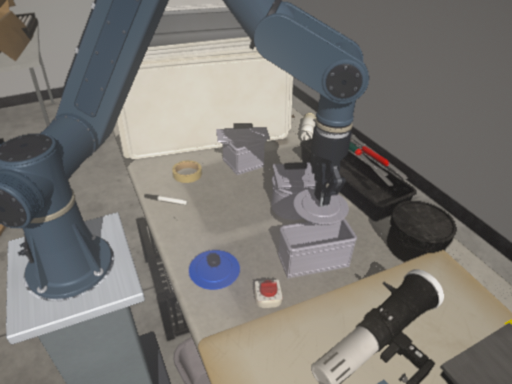

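```bash
python3 -m crank '0.29 0.34 -0.1 0 0 0;0.29 0.34 0 0 0 0;0.29 0.34 0 0 0 0;0.29 0.34 0 0 0 0;0.29 0.34 0 0 0 0' >/dev/null
python3 -m crank '0.29 0.34 0 0 0 0;0.29 0.34 0 0 0 0;0.29 0.34 0 0 0 0;0.29 0.34 0 0 0 0;0.29 0.34 0 0 0 0' >/dev/null
python3 -m crank '0.29 0.34 0 0 0 0;0.29 0.34 0 0 0 0;0.29 0.34 0 0 0 0;0.29 0.34 0 0 0 0;0.2 0.2 0 0 0 0' >/dev/null
python3 -m crank '0 0 0.4 0 0 0;0 0 0.5 0 0 0;0 0 0.5 0 0 0;0 0 0.5 0 0 0;0 0 0.5 0 0 0'
python3 -m crank '0 0 0.4 0 0 0;0 0 0.4 0 0 0;0 0 0.4 0 0 0;0 0 0.3 0 0 0;0 0 0 0 0 0'
python3 -c "from h import *
go(.435,0,.031)"
```

```text
t: 8.2
tcp_pos: [0.4368, -0.0048, 0.1055]
tool_rot: [0.111, 0.994, -0.0, 0.001]
force: [0.2, 0.2, -2.3]
finger_gap: 0.352
gripper_force: 39.9
t: 8.7
tcp_pos: [0.436, -0.0047, 0.045]
tool_rot: [0.111, 0.994, 0.0, -0.001]
force: [-0.0, 0.2, -2.1]
finger_gap: 0.354
gripper_force: 39.9
t 8.7 p [ 0.436  -0.0047  0.045 ] phi 77.3 tilt [-0.002  0.    -1.   ] turn 0 shift [0.05  0.108 0.35 ] F [-0.   0.2 -2.1] gap 0.354 gf 39.9
```

Lower slowly to contact, then release with a lift.

```bash
python3 -m crank '0 0 0.1 0 0 0;0 0 0.1 0 0 0;0 0 0.08 0 0 0;0 0 0.05 0 0 0;0 0 0.02 0 0 0'
python3 -m crank '0 0 0.02 0 0 0;0 0 0.02 0 0 0;0 0 0 0 0 0;0 0 0 0 0 0;0 0 0 0 0 0'
python3 -m crank '0 0 0 0 0 0;0 0 0 0 0 0;0 0 0 0 0 0;0 0 0 0 0 0;0 0 0 0 0 0' 0.4
python3 -m crank '0 0 -0.2 0 0 0;0 0 -0.4 0 0 0;0 0 -0.5 0 0 0;0 0 -0.6 0 0 0;0 0 -0.6 0 0 0'
python3 -m crank '0 0 -0.6 0 0 0;0 0 -0.6 0 0 0;0 0 -0.6 0 0 0;0 0 -0.6 0 0 0;0 0 -0.6 0 0 0'
python3 -c "from h import *
go(.5845,.2445,.25,72)
s=snap('top','top2.png');W=cloud(s)
b=(115,225,310,388);P=band(W,b,.09,.106);print(rect(P),P[:,2].mean())
b=(155,290,205,305);
P=band(W,b,.03,.065);print(rect(P))
P=band(W,b,.01,.027);print(rect(P))"
```

```text
t: 9.2
tcp_pos: [0.4365, -0.005, 0.0321]
tool_rot: [0.111, 0.994, -0.0, 0.0]
force: [0.4, 0.4, -2.1]
finger_gap: 0.355
gripper_force: 39.9
t: 9.7
tcp_pos: [0.4364, -0.0049, 0.0311]
tool_rot: [0.111, 0.994, -0.0, 0.0]
force: [-1.4, 0.4, 6.0]
finger_gap: 0.355
gripper_force: 40.6
t: 10.2
tcp_pos: [0.4364, -0.005, 0.0304]
tool_rot: [0.111, 0.994, 0.0, -0.0]
force: [-0.3, 0.9, 0.1]
finger_gap: 0.7
gripper_force: 0.0
t: 10.7
tcp_pos: [0.436, -0.0048, 0.1237]
tool_rot: [0.111, 0.994, 0.0, -0.0]
force: [0.4, -0.0, 0.3]
finger_gap: 0.699
gripper_force: 0.0
t: 11.2
tcp_pos: [0.4357, -0.0047, 0.244]
tool_rot: [0.111, 0.994, -0.0, 0.0]
force: [1.1, 0.6, -1.1]
finger_gap: 0.701
gripper_force: 0.0
t 11.2 p [ 0.4357 -0.0047  0.244 ] phi 77.3 tilt [ 0. -0. -1.] turn 0.059 shift [-1.612  7.075 -0.149] F [ 1.1  0.6 -1.1] gap 0.701 gf 0.0
(array([ 563.8, -235.6]), array([172.4,  86.7]), -11.5, 619) 0.09720493974748116
(array([575.7, -22.1]), array([99. , 27.1]), 86.4, 66)
(array([432.5, -31.4]), array([355.8, 175.5]), 12.9, 946)
```

View pics/top2.png

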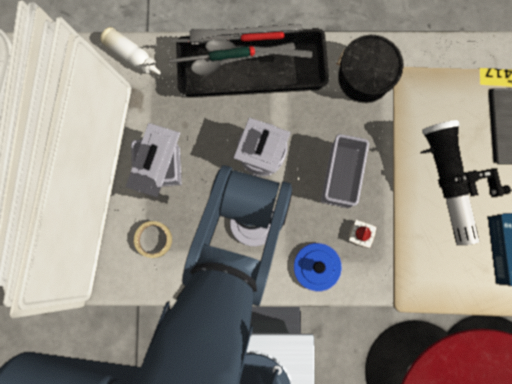

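The top view shows the oblong pan open at (347,171), measured at (0.564,-0.2356) and -11.6°. The round lid sits on the table, partly hidden by the arm at (248,230). Next is the oblong lid.

```bash
python3 -m crank '0 0 0 0 0 0.06;-0.12 0.5 0 0 0 0;-0.12 0.5 0 0 0 0;-0.12 0.5 0 0 0 0;-0.12 0.5 0 0 0 0' >/dev/null
python3 -m crank '-0.12 0.5 0 0 0 0;-0.12 0.5 0 0 0 0;-0.12 0.5 0 0 0 0;-0.12 0.5 0 0 0 0;-0.12 0.5 0 0 0 0' >/dev/null
python3 -m crank '-0.12 0.5 0 0 0 0;-0.12 0.5 0 0 0 0;-0.12 0.5 0 0 0 0;-0.12 0.5 0 0 0 0;-0.05 0.08 0 0 0 0'
python3 -c "from h import *
go(.5845,.2445,.130,72)"
```

```text
t: 12.75
tcp_pos: [0.5798, 0.2267, 0.2424]
tool_rot: [0.156, 0.988, 0.0, 0.0]
force: [0.1, -0.9, 0.3]
finger_gap: 0.696
gripper_force: 0.0
t 12.75 p [0.5798 0.2267 0.2424] phi 72.0 tilt [ 0.     0.001 -1.   ] turn -0.0 shift [0.025 0.457 2.81 ] F [ 0.1 -0.9  0.3] gap 0.696 gf 0.0
```

```bash
python3 -m crank '0.025 0.23 0.3 0 0 0;0 0.23 0.4 0 0 0;0 0 0.4 0 0 0;0 0 0.4 0 0 0;0 0 0.4 0 0 0' >/dev/null
python3 -m crank '0 0 0.3 0 0 0;0 0 0.3 0 0 0;0 0 0.2 0 0 0;0 0 0.11 0 0 0;0 0 0 0 0 0'
python3 -m crank '0 0 0 0 0 0;0 0 0 0 0 0;0 0 0 0 0 0;0 0 0 0 0 0;0 0 0 0 0 0' -1 60
python3 -c "from h import *
go(.5845,.2445,.130,72)"
python3 -m crank '0 0 0 0 0 0;0 0 -0.2 0 0 0;0 0 -0.4 0 0 0;0 0 -0.5 0 0 0;0 0 -0.5 0 0 0'
python3 -m crank '0 0 -0.5 0 0 0;0 0 -0.4 0 0 0;0 0 -0.2 0 0 0;0 0 0 0 0 0;0 0 0 0 0 0'
python3 -c "from h import *
go(.5638,-.2355,.23,78.4)
s=snap('top');W=cloud(s)
b=(115,215,110,200)
P=band(W,b,.09,.106);print(rect(P),P[:,2].mean())
P=band(W,b,.14,.24);print(rect(P),np.percentile(P[:,2],[5,50,95]))"
```

```text
t: 13.75
tcp_pos: [0.5839, 0.2429, 0.1296]
tool_rot: [0.157, 0.988, -0.0, -0.0]
force: [-0.5, -0.7, 0.6]
finger_gap: 0.697
gripper_force: 0.0
t: 14.25
tcp_pos: [0.5847, 0.2432, 0.1309]
tool_rot: [0.157, 0.988, 0.0, 0.001]
force: [0.4, 1.5, 3.0]
finger_gap: 0.174
gripper_force: 59.0
t 14.25 p [0.5847 0.2432 0.1309] phi 71.9 tilt [ 0.002  0.    -1.   ] turn -0.001 shift [0.014 0.029 0.023] F [0.4 1.5 3. ] gap 0.174 gf 59.0
t: 14.75
tcp_pos: [0.5833, 0.2427, 0.194]
tool_rot: [0.157, 0.988, -0.001, -0.001]
force: [0.3, 0.5, -2.0]
finger_gap: 0.175
gripper_force: 58.5
t: 15.25
tcp_pos: [0.5835, 0.2428, 0.2372]
tool_rot: [0.157, 0.988, -0.0, -0.001]
force: [0.5, -0.1, -1.5]
finger_gap: 0.169
gripper_force: 58.6
t 15.25 p [0.5835 0.2428 0.2372] phi 71.9 tilt [-0.002 -0.    -1.   ] turn -0.072 shift [ -1.923 -11.813   0.187] F [ 0.5 -0.1 -1.5] gap 0.169 gf 58.6
(array([580.8, 205.4]), array([122.3,  55.5]), -17.4, 222) 0.09762613576130798
(array([581.7, 239.3]), array([169.9,  76.1]), -17.5, 1075) [0.22021008 0.22397698 0.22824962]
```

```bash
python3 -m crank '0 0 0 0 0 -0.072;-0.08 -0.3 0 0 0 0;-0.08 -0.5 0 0 0 0;-0.08 -0.5 0 0 0 0;-0.08 -0.5 0 0 0 0' >/dev/null
python3 -m crank '-0.08 -0.5 0 0 0 0;-0.08 -0.5 0 0 0 0;-0.08 -0.5 0 0 0 0;-0.08 -0.5 0 0 0 0;-0.08 -0.5 0 0 0 0' >/dev/null
python3 -m crank '-0.08 -0.5 0 0 0 0;-0.08 -0.5 0 0 0 0;-0.08 -0.5 0 0 0 0;-0.08 -0.5 0 0 0 0;-0.08 -0.5 0 0 0 0' >/dev/null
python3 -m crank '-0.08 -0.5 0 0 0 0;-0.08 -0.5 0 0 0 0;-0.08 -0.5 0 0 0 0;-0.08 -0.5 0 0 0 0;-0.08 -0.5 0 0 0 0' >/dev/null
python3 -m crank '-0.08 -0.5 0 0 0 0;-0.08 -0.5 0 0 0 0;-0.08 -0.5 0 0 0 0;-0.08 -0.3 0 0 0 0;0 0 0 0 0 0'
python3 -c "from h import *
go(.5638,-.2352,.16,78.4)"
```

```text
t: 17.8
tcp_pos: [0.5664, -0.2088, 0.2376]
tool_rot: [0.103, 0.995, -0.0, -0.0]
force: [-0.1, 0.2, -2.1]
finger_gap: 0.173
gripper_force: 58.6
t 17.8 p [ 0.5664 -0.2088  0.2376] phi 78.2 tilt [-0. -0. -1.] turn -0.003 shift [-0.07  -0.66   1.939] F [-0.1  0.2 -2.1] gap 0.173 gf 58.6
```

```bash
python3 -m crank '-0.07 -0.33 0.2 0 0 -0.002;0 -0.33 0.4 0 0 0;0 0 0.4 0 0 0;0 0 0.4 0 0 0;0 0 0.4 0 0 0' >/dev/null
python3 -m crank '0 0 0.2 0 0 0;0 0 0.1 0 0 0;0 0 0 0 0 0;0 0 0 0 0 0;0 0 0 0 0 0'
python3 -c "from h import *
go(.5638,-.2352,.117,78.4)
s=snap('top','top3.png');W=cloud(s)
b=(110,225,300,395)
P=band(W,b,.125,.145);print(rect(P),P[:,2].mean())
P=band(W,b,.09,.106);print(rect(P),P[:,2].mean())
s=snap('side','side3.png');W=cloud(s)
b=(190,300,260,370)
P=band(W,b,.125,.145);print(rect(P),P[:,2].mean())
P=band(W,b,.09,.106);print(rect(P),P[:,2].mean())"
```

```text
t: 18.8
tcp_pos: [0.5648, -0.2334, 0.155]
tool_rot: [0.1, 0.995, -0.0, 0.001]
force: [0.1, -0.8, -1.5]
finger_gap: 0.173
gripper_force: 58.7
t 18.8 p [ 0.5648 -0.2334  0.155 ] phi 78.6 tilt [ 0.001 -0.001 -1.   ] turn 0.002 shift [ 0.016 -0.049  0.949] F [ 0.1 -0.8 -1.5] gap 0.173 gf 58.7
(array([ 635.2, -208.5]), array([41. , 11.8]), -14.4, 55) 0.1401339505250925
(array([ 636.7, -206.9]), array([18.9,  1. ]), -11.9, 5) 0.09770033580593189
(array([ 564.5, -234.2]), array([171.8,  86.3]), -11.9, 1120) 0.1421817189580806
(array([ 577.2, -164.6]), array([237.8, 172.9]), 79.3, 501) 0.09830522660385965
```

```bash
python3 -c "
import cv2
a=cv2.imread('pics/top3.png')[110:225,290:400];b=cv2.imread('pics/side3.png')[170:300,240:390]
cv2.imwrite('pics/c3.png',cv2.hconcat([cv2.resize(a,(383,400)),cv2.resize(b,(400,400))]))"
```

```text
(no output)
```

View pics/c3.png

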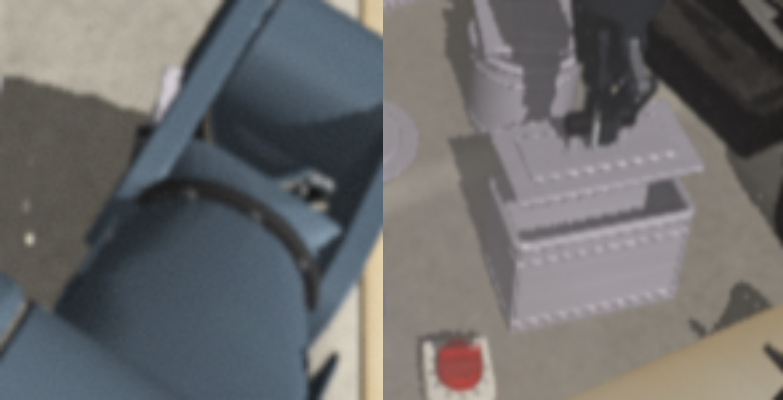

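```bash
python3 -m crank '0.016 -0.045 0.2 0 0 0;0 0 0.2 0 0 0;0 0 0.15 0 0 0;0 0 0.1 0 0 0;0 0 0 0 0 0'
python3 -m crank '0 0 0.1 0 0 0;0 0 0.05 0 0 0;0 0 0.05 0 0 0;0 0 0 0 0 0;0 0 0 0 0 0'
python3 -c "from h import *
go(.5638,-.2350,.117,78.4)"
```

```text
t: 19.4
tcp_pos: [0.5627, -0.2344, 0.127]
tool_rot: [0.1, 0.995, 0.0, -0.001]
force: [-0.6, 0.1, -1.2]
finger_gap: 0.171
gripper_force: 58.7
t: 19.9
tcp_pos: [0.5633, -0.2348, 0.1202]
tool_rot: [0.1, 0.995, -0.0, 0.0]
force: [-0.1, 0.5, -1.2]
finger_gap: 0.172
gripper_force: 58.7
t 19.9 p [ 0.5633 -0.2348  0.1202] phi 78.6 tilt [ 0. -0. -1.] turn 0.002 shift [-0.014 -0.002  0.079] F [-0.1  0.5 -1.2] gap 0.172 gf 58.7
```

```bash
python3 -m crank '0 0 0.04 0 0 0;0 0 0.03 0 0 0;0 0 0.03 0 0 0;0 0 0 0 0 0;0 0 0 0 0 0'
python3 -m crank '0 0 0 0 0 0;0 0 0 0 0 0;0 0 0 0 0 0;0 0 0 0 0 0;0 0 0 0 0 0' 0.4
python3 -m crank '0 0 -0.2 0 0 0;0 0 -0.5 0 0 0;0 0 -0.6 0 0 0;0 0 -0.6 0 0 0;0 0 -0.7 0 0 0'
python3 -c "from h import *
go(.621,-.0243,.23,70.1)"
```

```text
t: 20.4
tcp_pos: [0.5633, -0.2348, 0.1169]
tool_rot: [0.1, 0.995, -0.0, 0.0]
force: [-2.2, 1.0, 5.2]
finger_gap: 0.182
gripper_force: 59.6
t: 20.9
tcp_pos: [0.5632, -0.2348, 0.1159]
tool_rot: [0.1, 0.995, 0.0, -0.0]
force: [-0.0, 0.3, -0.5]
finger_gap: 0.7
gripper_force: 0.0
t: 21.4
tcp_pos: [0.5629, -0.2345, 0.2211]
tool_rot: [0.1, 0.995, 0.0, -0.0]
force: [0.1, 0.2, -0.3]
finger_gap: 0.696
gripper_force: 0.0
t 21.4 p [ 0.5629 -0.2345  0.2211] phi 78.5 tilt [-0.001  0.    -1.   ] turn 0.094 shift [ 0.422  5.437 -0.22 ] F [ 0.1  0.2 -0.3] gap 0.696 gf 0.0
```

```bash
python3 -m crank '0 0 0 0 0 0.047;0 0 0 0 0 0.047;0.04 0.5 0 0 0 0;0.04 0.5 0 0 0 0;0.04 0.5 0 0 0 0' >/dev/null
python3 -m crank '0.04 0.5 0 0 0 0;0.04 0.5 0 0 0 0;0.04 0.5 0 0 0 0;0.04 0.5 0 0 0 0;0.04 0.5 0 0 0 0' >/dev/null
python3 -m crank '0.04 0.5 0 0 0 0;0.04 0.5 0 0 0 0;0.04 0.4 0 0 0 0;0 0 0 0 0 0;0 0 0 0 0 0'
python3 -c "from h import *
s=snap('top');W=cloud(s)
P=band(W,(120,225,310,388),.088,.108);print('obl',rect(P),P[:,2].mean())
P=band(W,(120,225,310,388),.108,.13);print('obl high',len(P))
P=band(W,(120,225,310,388),.13,.145);print(rect(P) if len(P) else 0)
P=band(W,(115,215,110,200),.085,.106);print('sqpan',rect(P),P[:,2].mean())
go(.621,-.0243,.130,70.1)"
```

```text
t: 22.9
tcp_pos: [0.6202, -0.0258, 0.2203]
tool_rot: [0.172, 0.985, -0.0, 0.0]
force: [-0.5, -0.0, 0.4]
finger_gap: 0.698
gripper_force: 0.0
obl (array([ 563.3, -234.4]), array([170.6,  87.4]), -11.4, 2032) 0.10295747428152535
obl high 133
(array([ 563. , -232.8]), array([63.8, 16.7]), -11.0, 178)
sqpan (array([627.1, 263.8]), array([223.5, 132.8]), 23.4, 587) 0.0971087549011367
t 22.95 p [ 0.6201 -0.0263  0.2202] phi 70.1 tilt [-0.    -0.001 -1.   ] turn -0.0 shift [-0.003  0.055  2.256] F [0.1 0.3 0.7] gap 0.698 gf 0.0
```

```bash
python3 -m crank '0 0.05 0.3 0 0 0;0 0 0.5 0 0 0;0 0 0.5 0 0 0;0 0 0.5 0 0 0;0 0 0.25 0 0 0' >/dev/null
python3 -m crank '0 0 0.2 0 0 0;0 0 0 0 0 0;0 0 0 0 0 0;0 0 0 0 0 0;0 0 0 0 0 0'
python3 -m crank '0 0 0 0 0 0;0 0 0 0 0 0;0 0 0 0 0 0;0 0 0 0 0 0;0 0 0 0 0 0' -1 60
python3 -m crank '0 0 0 0 0 0;0 0 -0.2 0 0 0;0 0 -0.4 0 0 0;0 0 -0.5 0 0 0;0 0 -0.5 0 0 0'
python3 -m crank '0 0 -0.4 0 0 0;0 0 -0.2 0 0 0;0 0 0 0 0 0;0 0 0 0 0 0;0 0 0 0 0 0'
python3 -c "from h import *
s=snap('top','top4.png');W=cloud(s)
P=band(W,(115,215,110,200),.085,.106);P=P[(P[:,1]<.333)&(np.hypot(P[:,0]-.585,P[:,1]-.246)<.1)];print('sqpan',rect(P),P[:,2].mean())
P=band(W,(110,200,225,305),.085,.106);print('rpan',rect(P),P[:,2].mean(),cv2.minEnclosingCircle((P[:,:2]*1000).astype(np.float32)))
go(.585,.246,.23)"
```

```text
t: 23.95
tcp_pos: [0.6215, -0.0239, 0.131]
tool_rot: [0.173, 0.985, -0.0, 0.001]
force: [0.0, 0.6, 0.1]
finger_gap: 0.693
gripper_force: 0.0
t: 24.45
tcp_pos: [0.6211, -0.0239, 0.1305]
tool_rot: [0.173, 0.985, -0.0, 0.0]
force: [-0.1, 0.0, 2.6]
finger_gap: 0.17
gripper_force: 59.4
t: 24.95
tcp_pos: [0.6203, -0.0236, 0.1942]
tool_rot: [0.173, 0.985, 0.0, -0.001]
force: [-1.3, -1.1, -1.0]
finger_gap: 0.172
gripper_force: 59.0
t: 25.45
tcp_pos: [0.6201, -0.0236, 0.2168]
tool_rot: [0.173, 0.985, 0.0, -0.001]
force: [-0.6, -0.2, -1.8]
finger_gap: 0.175
gripper_force: 59.0
sqpan (array([586.2, 246.5]), array([112.8, 112.5]), 4.4, 585) 0.09689682058357563
rpan (array([607.5, -81.1]), array([53.6,  8.4]), -12.6, 58) 0.09786794005446323 ((608.2089233398438, -77.81827545166016), 26.819639205932617)
t 25.5 p [ 0.6202 -0.0237  0.2169] phi 70.1 tilt [-0.002  0.001 -1.   ] turn 0 shift [ 3.123  6.039 -0.322] F [-0.1  0.6 -1.4] gap 0.176 gf 59.0
```

View pics/top4.png

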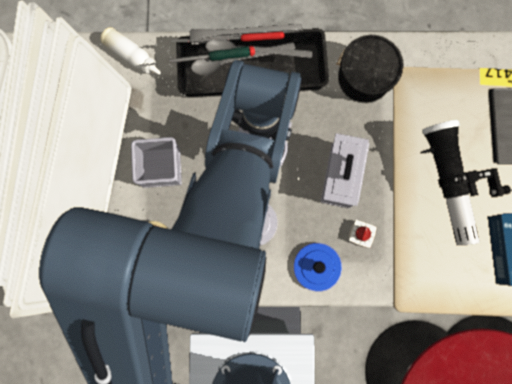

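```bash
python3 -m crank '0 0 -0.2 0 0 0;0 0 -0.2 0 0 -0.09;0 0 0 0 0 -0.09;0 0 0 0 0 -0.09;0 0 0 0 0 0'
python3 -c "from h import *
go(.586,.2455,.23,94.4)"
```

```text
t: 26.0
tcp_pos: [0.621, -0.0238, 0.2343]
tool_rot: [-0.038, 0.999, -0.0, 0.0]
force: [0.1, -0.1, -1.7]
finger_gap: 0.171
gripper_force: 59.0
t 26.0 p [ 0.621  -0.0238  0.2343] phi 94.4 tilt [ 0. -0. -1.] turn -0.0 shift [0.355 6.78  0.108] F [ 0.1 -0.1 -1.7] gap 0.171 gf 59.0
```

```bash
python3 -m crank '0.025 0.3 0 0 0 0;0.025 0.5 0 0 0 0;0.025 0.5 0 0 0 0;0.025 0.5 0 0 0 0;0.025 0.5 0 0 0 0' >/dev/null
python3 -m crank '0.025 0.5 0 0 0 0;0.025 0.5 0 0 0 0;0.025 0.5 0 0 0 0;0.025 0.5 0 0 0 0;0.025 0.5 0 0 0 0' >/dev/null
python3 -m crank '0.025 0.5 0 0 0 0;0.025 0.5 0 0 0 0;0.025 0.5 0 0 0 0;0.025 0.3 0 0 0 0;0 0 0 0 0 0'
python3 -c "from h import *
go(.586,.2455,.15,94.4)"
```

```text
t: 27.5
tcp_pos: [0.5859, 0.2403, 0.2341]
tool_rot: [-0.039, 0.999, 0.0, -0.0]
force: [-0.6, -0.5, -1.7]
finger_gap: 0.174
gripper_force: 59.0
t 27.5 p [0.5859 0.2403 0.2341] phi 94.5 tilt [-0.  0. -1.] turn 0.001 shift [-0.014  0.129  2.101] F [-0.6 -0.5 -1.7] gap 0.174 gf 59.0
```

```bash
python3 -m crank '-0.01 0.13 0.4 0 0 0;0 0 0.5 0 0 0;0 0 0.5 0 0 0;0 0 0.4 0 0 0;0 0 0.3 0 0 0' 
python3 -m crank '0 0 0 0 0 0;0 0 0 0 0 0;0 0 0 0 0 0;0 0 0 0 0 0;0 0 0 0 0 0' >/dev/null
python3 -c "from h import *
go(.586,.2455,.117,94.4)
s=snap('top');W=cloud(s)
P=band(W,(100,215,110,205),.085,.106);P=P[(P[:,1]<.333)&(np.hypot(P[:,0]-.585,P[:,1]-.246)<.1)];print('top pan',rect(P))
P=band(W,(100,215,110,205),.125,.142);P=P[(P[:,1]<.33)&(np.hypot(P[:,0]-.585,P[:,1]-.246)<.1)];print('top lid',rect(P))
s=snap('side');W=cloud(s)
P=band(W,(90,200,190,300),.12,.146);P=P[(P[:,1]<.33)&(np.hypot(P[:,0]-.585,P[:,1]-.246)<.1)];print('side lid',rect(P),P[:,2].mean())
P=band(W,(90,200,190,300),.085,.106);P=P[(P[:,1]<.33)&(np.hypot(P[:,0]-.585,P[:,1]-.246)<.1)];print('side pan',rect(P),P[:,2].mean())
"
```

```text
t: 28.0
tcp_pos: [0.5864, 0.2425, 0.1488]
tool_rot: [-0.038, 0.999, -0.0, -0.001]
force: [0.1, 0.1, -1.9]
finger_gap: 0.176
gripper_force: 59.1
t 28.5 p [0.5872 0.2437 0.151 ] phi 94.4 tilt [ 0.002  0.    -1.   ] turn -0.0 shift [0.027 0.048 0.849] F [-0.   0.5 -1.7] gap 0.172 gf 59.1
top pan (array([576.4, 200.6]), array([119.5,  49.8]), -24.1, 177)
top lid (array([590.5, 217.2]), array([109.9,  53.4]), 4.2, 641)
side lid (array([586.5, 241.7]), array([114.2, 113.2]), -88.0, 516) 0.13860337402850054
side pan (array([584.6, 244.3]), array([116.8, 111.7]), -86.0, 257) 0.09474612443736664
```

```bash
python3 -m crank '0.05 0.048 0.2 0 0 0;0 0 0.15 0 0 0;0 0 0.1 0 0 0;0 0 0.1 0 0 0;0 0 0 0 0 0'
python3 -m crank '0 0 0.1 0 0 0;0 0 0.05 0 0 0;0 0 0.05 0 0 0;0 0 0 0 0 0;0 0 0 0 0 0'
python3 -c "from h import *
go(.585,.2455,.117,94.4)"
```

```text
t: 29.1
tcp_pos: [0.5841, 0.2452, 0.1271]
tool_rot: [-0.038, 0.999, -0.0, -0.001]
force: [0.6, 0.6, -1.9]
finger_gap: 0.176
gripper_force: 59.1
t: 29.6
tcp_pos: [0.5846, 0.2453, 0.1201]
tool_rot: [-0.038, 0.999, -0.0, 0.0]
force: [-0.0, 0.2, -2.0]
finger_gap: 0.177
gripper_force: 59.1
t 29.6 p [0.5846 0.2453 0.1201] phi 94.4 tilt [ 0. -0. -1.] turn -0.0 shift [-0.01   0.004  0.078] F [-0.   0.2 -2. ] gap 0.177 gf 59.1
```

Inserted without contact; seat and release, then measure round pan and lid.

```bash
python3 -m crank '0 0 0.04 0 0 0;0 0 0.03 0 0 0;0 0 0.03 0 0 0;0 0 0 0 0 0;0 0 0 0 0 0'
python3 -m crank '0 0 0 0 0 0;0 0 0 0 0 0;0 0 0 0 0 0;0 0 0 0 0 0;0 0 0 0 0 0' 0.4
python3 -m crank '0 0 -0.2 0 0 0;0 0 -0.5 0 0 0;0 0 -0.6 0 0 0;0 0 -0.6 0 0 0;0 0 -0.7 0 0 0'
python3 -c "from h import *
go(.4364,-.005,.2)
s=snap('top','top5.png');W=cloud(s)
P=band(W,(110,200,225,305),.085,.106);print('rpan',rect(P),P[:,2].mean(),cv2.minEnclosingCircle((P[:,:2]*1000).astype(np.float32)))
b=(190,270,205,300)
P=band(W,b,.008,.028);P=P[np.hypot(P[:,0]-.436,P[:,1]+.005)<.08];print('rlid',rect(P),P[:,2].mean())
P=band(W,b,.035,.065);P=P[np.hypot(P[:,0]-.436,P[:,1]+.005)<.04];print('knob',rect(P) if len(P)>3 else 0)
P=band(W,(100,215,110,205),.085,.108);P=P[(P[:,1]<.333)&(np.hypot(P[:,0]-.585,P[:,1]-.246)<.1)];print('sq',rect(P),np.percentile(P[:,2],[10,50,90]))
"
```

```text
t: 30.1
tcp_pos: [0.5846, 0.2453, 0.1166]
tool_rot: [-0.038, 0.999, 0.0, 0.0]
force: [-1.8, 0.2, 3.2]
finger_gap: 0.171
gripper_force: 59.6
t: 30.6
tcp_pos: [0.5846, 0.2453, 0.116]
tool_rot: [-0.038, 0.999, 0.0, -0.0]
force: [-0.1, -0.1, -0.5]
finger_gap: 0.7
gripper_force: 0.0
t: 31.1
tcp_pos: [0.5842, 0.2452, 0.2211]
tool_rot: [-0.038, 0.999, -0.0, -0.0]
force: [-0.1, 0.6, 0.1]
finger_gap: 0.7
gripper_force: 0.0
t 31.1 p [0.5842 0.2452 0.2211] phi 94.4 tilt [-0.001 -0.    -1.   ] turn 0 shift [ 4.162 -5.954  0.532] F [-0.1  0.6  0.1] gap 0.7 gf 0.0
rpan (array([620.8, -24.1]), array([123.8, 123.3]), 0.7, 508) 0.09685395417434632 ((621.4513549804688, -24.861003875732422), 63.14319610595703)
rlid (array([437.4,  -2.8]), array([122.3, 121.9]), 82.8, 1609) 0.01775521514248378
knob (array([436.5,  -4. ]), array([28.3, 28.1]), 0.5, 120)
sq (array([586.5, 230.1]), array([109.8,  81.6]), 5.2, 932) [0.09957632 0.10363954 0.10680869]
```

View pics/top5.png

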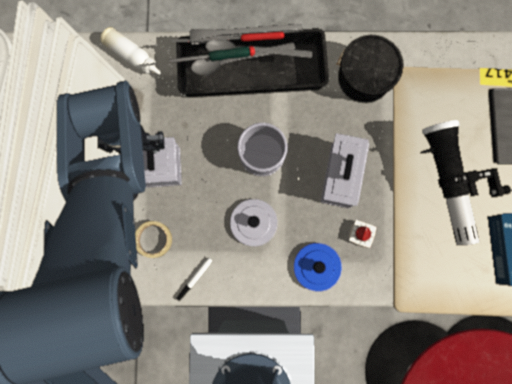

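The round pan is open at (263,147), and the round lid is on the table at (254,222), matching the measured numbers.

```bash
python3 -m crank '0.28 -0.4 0 0 0 0;0.28 -0.4 0 0 0 0;0.28 -0.4 0 0 0 0;0.28 -0.4 0 0 0 0;0.28 -0.4 0 0 0 0' >/dev/null
python3 -m crank '0.28 -0.4 0 0 0 0;0.28 -0.4 0 0 0 0;0.28 -0.4 0 0 0 0;0.28 -0.4 0 0 0 0;0.28 -0.4 0 0 0 0' >/dev/null
python3 -m crank '0.28 -0.4 0 0 0 0;0.28 -0.4 0 0 0 0;0.28 -0.4 0 0 0 0;0.28 -0.4 0 0 0 0;0.23 -0.35 0 0 0 0' >/dev/null
python3 -m crank '0 0 0.5 0 0 0;0 0 0.6 0 0 0;0 0 0.6 0 0 0;0 0 0.6 0 0 0;0 0 0.4 0 0 0' 
python3 -c "from h import *
go(.4368,-.0045,.031)"
```

```text
t: 33.15
tcp_pos: [0.4372, -0.0047, 0.1112]
tool_rot: [-0.038, 0.999, 0.0, -0.0]
force: [-0.0, 0.1, -0.7]
finger_gap: 0.699
gripper_force: 0.0
t 33.15 p [ 0.4372 -0.0047  0.1112] phi 94.4 tilt [-0.  0. -1.] turn 0 shift [0.009 0.007 2.006] F [-0.   0.1 -0.7] gap 0.699 gf 0.0
```

```bash
python3 -m crank '0 0 0.5 0 0 0;0 0 0.5 0 0 0;0 0 0.4 0 0 0;0 0 0.3 0 0 0;0 0 0.15 0 0 0' 
python3 -m crank '0 0 0 0 0 0;0 0 0 0 0 0;0 0 0 0 0 0;0 0 0 0 0 0;0 0 0 0 0 0' 
python3 -m crank '0 0 0 0 0 0;0 0 0 0 0 0;0 0 0 0 0 0;0 0 0 0 0 0;0 0 0 0 0 0' -1 40
python3 -m crank '0 0 -0.2 0 0 0;0 0 -0.4 0 0 0;0 0 -0.6 0 0 0;0 0 -0.6 0 0 0;0 0 -0.6 0 0 0'
python3 -m crank '0 0 -0.6 0 0 0;0 0 -0.6 0 0 0;0 0 -0.6 0 0 0;0 0 -0.3 0 0 0;0 0 0 0 0 0'
python3 -c "from h import *
go(.621,-.0245,.21)"
```

```text
t: 33.65
tcp_pos: [0.4376, -0.0048, 0.0375]
tool_rot: [-0.038, 0.999, 0.0, -0.0]
force: [0.4, -0.3, 0.3]
finger_gap: 0.702
gripper_force: 0.0
t: 34.15
tcp_pos: [0.4376, -0.0048, 0.0386]
tool_rot: [-0.038, 0.999, -0.0, 0.0]
force: [-0.1, -0.4, 0.3]
finger_gap: 0.696
gripper_force: 0.0
t: 34.65
tcp_pos: [0.4374, -0.0048, 0.0385]
tool_rot: [-0.038, 0.999, -0.0, 0.0]
force: [0.0, -0.8, 5.0]
finger_gap: 0.353
gripper_force: 39.2
t: 35.15
tcp_pos: [0.4367, -0.0045, 0.1351]
tool_rot: [-0.038, 0.999, 0.0, -0.001]
force: [-0.7, 0.2, -1.2]
finger_gap: 0.351
gripper_force: 40.1
t: 35.65
tcp_pos: [0.438, -0.0048, 0.2198]
tool_rot: [-0.038, 0.999, -0.001, 0.002]
force: [0.1, 0.0, -2.1]
finger_gap: 0.349
gripper_force: 40.1
t 35.65 p [ 0.438  -0.0048  0.2198] phi 94.4 tilt [ 0.004 -0.001 -1.   ] turn 0 shift [-4.523 -0.842  0.264] F [ 0.1  0.  -2.1] gap 0.349 gf 40.1
```

```bash
python3 -m crank '-0.2 -0.04 0 0 0 0;-0.35 -0.06 0 0 0 0;-0.35 -0.06 0 0 0 0;-0.35 -0.06 0 0 0 0;-0.35 -0.06 0 0 0 0' >/dev/null
python3 -m crank '-0.35 -0.07 0 0 0 0;-0.35 -0.07 0 0 0 0;-0.35 -0.07 0 0 0 0;-0.35 -0.07 0 0 0 0;-0.35 -0.07 0 0 0 0' >/dev/null
python3 -m crank '-0.35 -0.07 0 0 0 0;-0.35 -0.07 0 0 0 0;-0.25 -0.05 0 0 0 0;-0.15 -0.02 0 0 0 0;0 0 0 0 0 0'
python3 -m crank '0 0 0.3 0 0 0;0 0 0.4 0 0 0;0 0 0.4 0 0 0;0 0 0.2 0 0 0;0 0 0 0 0 0'
python3 -c "from h import *
s=snap('side','side6.png');W=cloud(s)
im=cv2.imread('pics/side6.png')[110:260,220:370];cv2.imwrite('pics/c6.png',cv2.resize(im,(500,500)))
P=band(W,(120,230,240,350),.12,.155);P=P[np.hypot(P[:,0]-.621,P[:,1]+.0245)<.08];print('lid',rect(P),P[:,2].mean())
P=P[P[:,2]<P[:,2].mean()+.01];A=np.c_[P[:,:2],np.ones(len(P))];print('slope',np.linalg.lstsq(A,P[:,2],rcond=None)[0])
P=band(W,(120,230,240,350),.085,.106);P=P[np.hypot(P[:,0]-.621,P[:,1]+.0245)<.08];print('pan',rect(P),P[:,2].mean())
go(.621,-.0245,.1245)"
```

```text
t: 37.15
tcp_pos: [0.6177, -0.0246, 0.2171]
tool_rot: [-0.038, 0.999, 0.0, -0.001]
force: [0.3, 0.0, -2.0]
finger_gap: 0.353
gripper_force: 40.1
t: 37.65
tcp_pos: [0.6156, -0.0242, 0.1643]
tool_rot: [-0.038, 0.999, 0.001, -0.002]
force: [1.0, -1.0, -2.0]
finger_gap: 0.349
gripper_force: 40.1
lid (array([612.7, -27.5]), array([122.1, 118.7]), -34.8, 837) 0.14462492358723963
slope [0.02131437 0.04044165 0.1332009 ]
pan (array([613.1, -42. ]), array([122.5,  93. ]), -25.5, 282) 0.09538650765053475
t 37.7 p [ 0.6166 -0.0244  0.1654] phi 94.4 tilt [-0.002  0.    -1.   ] turn 0 shift [-0.113 -0.011  1.022] F [ 0.3 -0.  -2. ] gap 0.349 gf 40.1
```

View pics/c6.png

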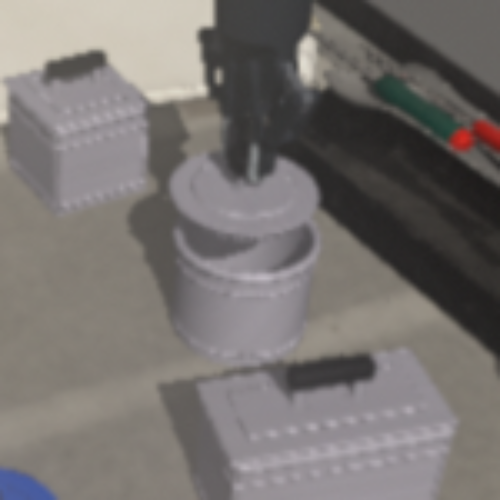

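```bash
python3 -m crank '-0.12 -0.01 0.2 0 0 0;0 0 0.25 0 0 0;0 0 0.15 0 0 0;0 0 0.1 0 0 0;0 0 0 0 0 0'
python3 -m crank '0 0 0.1 0 0 0;0 0 0.05 0 0 0;0 0 0.05 0 0 0;0 0 0 0 0 0;0 0 0 0 0 0'
python3 -c "from h import *
go(.6215,-.0245,.1245)"
```

```text
t: 38.2
tcp_pos: [0.6216, -0.0245, 0.1372]
tool_rot: [-0.038, 0.999, 0.0, -0.001]
force: [0.0, 0.5, -1.9]
finger_gap: 0.351
gripper_force: 40.1
t: 38.7
tcp_pos: [0.6222, -0.0248, 0.1301]
tool_rot: [-0.038, 0.999, -0.0, 0.0]
force: [0.4, -1.0, -2.1]
finger_gap: 0.351
gripper_force: 40.0
t 38.7 p [ 0.6222 -0.0248  0.1301] phi 94.4 tilt [ 0. -0. -1.] turn 0 shift [0.018 0.01  0.14 ] F [ 0.4 -1.  -2.1] gap 0.351 gf 40.0
```

```bash
python3 -m crank '0.015 0 0.05 0 0 0;0 0 0.04 0 0 0;0 0 0.03 0 0 0;0 0 0.02 0 0 0;0 0 0 0 0 0'
python3 -c "from h import *
go(.6215,-.0245,.1245)"
```

```text
t: 39.2
tcp_pos: [0.6219, -0.0249, 0.1246]
tool_rot: [-0.038, 0.999, -0.0, 0.0]
force: [0.6, -1.3, -0.1]
finger_gap: 0.352
gripper_force: 40.2
t 39.2 p [ 0.6219 -0.0249  0.1246] phi 94.4 tilt [ 0.001 -0.    -1.   ] turn 0 shift [0.01  0.011 0.003] F [ 0.6 -1.3 -0.1] gap 0.352 gf 40.2
```

```bash
python3 -m crank '0 0 0.02 0 0 0;0 0 0 0 0 0;0 0 0 0 0 0;0 0 0 0 0 0;0 0 0 0 0 0'
python3 -m crank '0 0 0 0 0 0;0 0 0 0 0 0;0 0 0 0 0 0;0 0 0 0 0 0;0 0 0 0 0 0' 0.4
python3 -m crank '0 0 -0.2 0 0 0;0 0 -0.5 0 0 0;0 0 -0.6 0 0 0;0 0 -0.6 0 0 0;0 0 -0.7 0 0 0'
python3 -m crank '0 0.5 -0.5 0 0 0;0 0.6 -0.3 0 0 0;0 0.6 0 0 0 0;0 0.6 0 0 0 0;0 0.6 0 0 0 0'
python3 -m crank '0 0.6 0 0 0 0;0 0.4 0 0 0 0;0 0 0 0 0 0;0 0 0 0 0 0;0 0 0 0 0 0'
python3 -c "from h import *
s=snap('top','top7.png');W=cloud(s)
for n,c,b in(('r',(.621,-.0245),(110,200,225,305)),('o',(.5638,-.2355),(110,225,300,390)),('s',(.585,.2455),(100,215,110,205))):
  for zl,zh in((.09,.115),(.13,.16)):
    P=band(W,b,zl,zh);P=P[np.hypot(P[:,0]-c[0],P[:,1]-c[1])<.1]
    if len(P)>5: 
      A=np.c_[P[:,:2]-np.array(c),np.ones(len(P))];print(n,rect(P),np.median(P[:,2]).round(4),np.linalg.lstsq(A,P[:,2],rcond=None)[0].round(3))
for n,b in {'timer':(215,252,342,384),'tape':(215,262,128,178)}.items():
    Q=band(W,b,.012,.2); print(n,rect(Q))
"
```

```text
t: 39.7
tcp_pos: [0.622, -0.0249, 0.1246]
tool_rot: [-0.038, 0.999, -0.0, 0.001]
force: [-1.5, -2.1, 5.5]
finger_gap: 0.351
gripper_force: 40.7
t: 40.2
tcp_pos: [0.6214, -0.0245, 0.1234]
tool_rot: [-0.038, 0.999, 0.0, -0.0]
force: [-0.2, 0.3, -0.7]
finger_gap: 0.699
gripper_force: 0.0
t: 40.7
tcp_pos: [0.6212, -0.0245, 0.2287]
tool_rot: [-0.038, 0.999, 0.0, -0.0]
force: [-0.5, 0.2, 0.9]
finger_gap: 0.701
gripper_force: 0.0
t: 41.2
tcp_pos: [0.6126, 0.0919, 0.2606]
tool_rot: [-0.038, 0.999, 0.0, 0.001]
force: [-0.2, 1.4, -0.7]
finger_gap: 0.703
gripper_force: 0.0
t: 41.7
tcp_pos: [0.6099, 0.1298, 0.2598]
tool_rot: [-0.038, 0.999, -0.0, 0.0]
force: [-0.1, -0.2, -0.7]
finger_gap: 0.698
gripper_force: 0.0
r (array([620.1, -24.1]), array([123. , 122.8]), 0.1, 1796) 0.1036 [0.009 0.008 0.104]
r (array([621.2, -22.7]), array([30.9, 29.2]), 0.3, 136) 0.1394 [ 0.034 -0.01   0.139]
o (array([ 563.3, -234.5]), array([171.,  88.]), -11.3, 2162) 0.1033 [0.003 0.01  0.103]
o (array([ 562.9, -232.6]), array([63.2, 16.2]), -11.8, 177) 0.1372 [-0.012 -0.075  0.137]
s (array([637.3, 237.4]), array([81.4, 12.3]), -87.0, 123) 0.1029 [-0.295 -0.017  0.118]
timer (array([ 407.1, -285.3]), array([61.9, 60.7]), 70.7, 530)
tape (array([0., 0.]), array([0., 0.]), 0.0, 0)
```

View pics/top7.png

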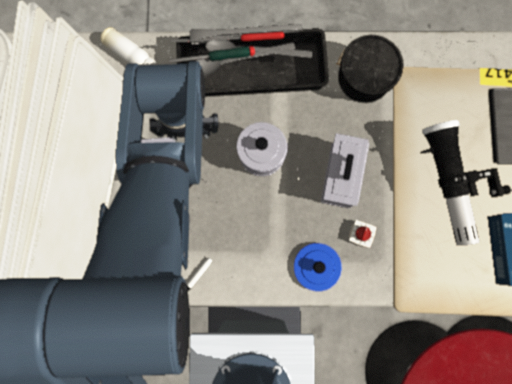

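The round lid (262,147) and oblong lid (347,170) are home. A quick check of the square one from the side.

```bash
python3 -c "from h import *
s=snap('side');W=cloud(s)
for n,c in(('s',(.585,.2455)),('r',(.621,-.0245)),('o',(.5638,-.2355))):
  for zl,zh in((.085,.113),(.125,.16)):
    P=band(W,(0,384,0,512),zl,zh);P=P[np.hypot(P[:,0]-c[0],P[:,1]-c[1])<.075]
    if len(P)>5:
      A=np.c_[P[:,:2]-np.array(c),np.ones(len(P))];print(n,rect(P),np.median(P[:,2]).round(4),np.linalg.lstsq(A,P[:,2],rcond=None)[0].round(3))
print(np.round(telemetry.sense()['force'],1))"
```

```text
s (array([584. , 245.3]), array([119. , 112.7]), -86.1, 644) 0.1047 [0.04  0.089 0.105]
s (array([583.8, 244.8]), array([64.4, 20.9]), 1.6, 109) 0.1371 [0.006 0.334 0.138]
r (array([619.1, -28. ]), array([125.2, 124.7]), 50.1, 984) 0.105 [0.038 0.065 0.105]
r (array([619.3, -28.3]), array([28.9, 28.3]), -7.3, 98) 0.1401 [0.188 0.275 0.141]
o (array([ 563. , -238.2]), array([149.2,  90. ]), -13.5, 1455) 0.1056 [0.026 0.102 0.106]
o (array([ 561.5, -236.8]), array([64.2, 17.8]), -10.5, 217) 0.1384 [0.119 0.543 0.139]
[ 0.3 -0.1  0.3]
```

All three lids read the same home height.

```bash
python3 -c "from h import *
print(manip.sign_off())"
```

```text
the job is handed in; nothing more can be done
None
```

The round, square and oblong lids are all back on their own pans, each measuring at home height with the flange flat in the last camera check, and the job is handed in at about 42 s; sign-off returned no verdict, the timer hadn't moved, and the arm hid the tape roll in the last picture.

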